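# Lock the knife sharpener's interlock key

## Robot

A 6-joint arm with a two-finger parallel gripper is mounted at the origin on the work surface. World frame = base frame: x ahead of the robot, y to its left, z up, the work surface at z = 0. Lengths are in m, angles in degrees, forces in N, time in s.
With the tool pointing down it reaches from about 0.3 to 0.775 m from the base axis. Payload 14.6 kg.
Tool frame: the origin (TCP) lies at the very end of the fingers, on their centre line; the grasp point (between the pads) lies arm.grip_point_offset behind it (arm.grip_point_offset is the distance from the TCP to the grasp point, in m); z points along the fingers, y is the line along which they close (so a half turn about z gives the same grasp; the last joint's range is limited). The gripper opens to 85 mm and grips with 20 to 120 N. Pads are 22 mm wide; open, the fingers measure 114 mm over their backs; the gripper's body (76 mm by 85 mm) begins 54 mm behind the grasp point. The pads swing forward as they close: fully open they stand 13 mm farther back than shut.
Start: joints at [-73.545, 17.183, 87.147, -0, 75.671, -3.816], TCP at [0.191, -0.516, 0.231] pointing down, gripper open.
Joint ranges: [-173.82, 173.82], [-45.26, 126.66], [13.44, 144.39], [-59.66, 239.66], [0, 175.72], [-146.38, 146.38]. Speed limits (degrees/s): [127.2, 127.2, 147.25, 180, 180, 180].

## Interface

Orientations are given as a 3x3 rotation matrix whose columns are the frame's x, y, z axes.
In Python, from workcell import arm, cams gives the robot as it stands. The module is installed in compiled form; this text tells all that it offers.
- The arm moves only by the shell command python3 -m pendant 'ROWS' [FORCE]. ROWS is a JSON object of lists of equal length, an entry for each row: "xyz": the shift along the tool's x, y, z in m, a list of three; "delta_rot": the turn, a rotation vector about the tool's x, y, z in rad, a list of three; "claw": the closure, from 0 (fully open) to 1 (shut). In form: {"xyz": [[tx, ty, tz], ...], "delta_rot": [[rx, ry, rz], ...], "claw": [claw, ...]}. A call has 1 to 5 rows; each row shifts and turns the commanded pose from where the row before left it, along the tool's axes as they then stand; what a row does not reach is not made up. A row lasts 1/12 s, in which the tool goes at most 41.7 mm and 7.16 degrees, less where a joint would pass 70% of its speed; a pose out of reach is approached as far as the arm can. A call with a gripper value outside its range is refused whole. The fingers move at their own pace and stop on an object; FORCE is the grip in N (left out, the last holds). Time passes only in rows, so rows that do not move let the fingers close. It gives the time, the measured TCP pose, the force, the opening and the grip force at its end, in the units of the state.
- arm.read_state(): the state, without advancing time (a new reading comes with each control period).
- cams.snapshot(name): name is "scene" or "top" or "wrist"; returns a dict with "img" (480x640x3 uint8, red, green, blue), "fx", "fy", "cx", "cy" (pixels), "rvec" (rotation vector, rad) and "tvec" (3), from world to camera coordinates, as OpenCV has them; the wrist camera has in their place "T_tool_cam" (4x4, takes a point from camera to tool coordinates, whose origin is the TCP and whose axes are the flange's). Camera axes: x right, y down, z forward; pixel columns grow to the right and rows downward; lengths in m; the calibration is good to about 2 mm. A picture is of the moment at which its call begins: read the wrist's pose just before it. There is no depth.
- arm.sign_off(): hands the job in; it is judged then, once.
The state is a dict: "clock": time; "q": joint angles; "dq": joint speeds; "joint_efforts": joint torques, N m; "tcp_pos": TCP position; "orientation": TCP orientation; "wrist_force": force on the tool from outside, world axes, zero at the start; "torque": the same for the moment, N m; "grip_width": finger opening in m; "gripper_force": force on a finger pad.
Only numpy, scipy, OpenCV 4.12 (cv2) and the standard library are available. Lean on these libraries where they do the work, as an engineer would, in place of code of your own. Each camera call takes 0.05 s, during which the arm holds its last target. There are 200 camera calls.

## Task

Take the orange T key from its socket in the service tray, feel it gently through the narrow slot in the knife sharpener's plate, press it down against the sprung interlock pin and give it a quarter turn, so that its bar hooks under the plate and the key stays locked upright with the pin held down. Let go of it, never lean hard on the plate or ram the pin to its end, and leave the other things on the counter alone.

Things in the scene. Friction and masses are not known exactly. Their poses are not given: they have to be found in the camera images.
- sharpener: Electric knife sharpener fixed to the counter: grey housing 240 x 170 x 85 mm, origin at the centre of its underside, z up; green and red buttons on its front (-x). A black guide head, 70 x 150 x 45 mm high, stands on its deck, centred at x = +80. On the deck, centred at x = -35, a bright steel plate 70 x 76 x 6 mm (top at z = 91) has the slot; red lines on it point along y: the locked direction.
- slot_middle (a point): Fixed point of the sharpener at its (-35, 0, 91) mm, level with the plate's top. The slot goes through the plate, 34 mm long (sharpener's x), 10.5 mm wide (its y). The plate sits stiffly anywhere up to 6 mm to either side along y; this is not measured, so the slot's true centre is up to 6 mm along y from this point and must be felt for or seen.
- groove_middle (a point): Fixed point of the sharpener at its (-35, 0, 85) mm, level with the plate's underside, over a hollow 60 x 60 mm. Ribs under the plate reach down to z = 82; between them a groove 14 mm wide, crossing the slot's middle along y, takes the turned crossbar. The key turns, either way, only with its origin below z = 74 (bar's top below 82); locked, its origin is at about z = 77.
- interlock_pin (a joint): Sprung red pin, 32 mm across, under the slot: how far it is pressed down, m. 0 is up (its flat top 10 mm below the plate's top, z = 81); hard end at 0.014. It pushes up with 5 N at first and 0.6 N more per mm. The locked key holds it down about 0.004; the key must press it past 0.007 to turn. Past 0.0125 the switch behind it is strained.
- plate_pad (a joint): How far the slot plate is pushed down on its stiff rubber pads, m. 0 is up, at rest; it starts to give at about 4 N, then 5 N more per mm (about 25 N at 0.004, the most it should bear; end at 0.008). The key's bar resting on the plate beside the slot pushes it down; hardly any travel at a light touch of 3 to 8 N.
- key: Loose upright T key, 70 mm tall, about 110 g, origin under the middle of its steel crossbar: 30 (x) x 8 (y) x 8 mm high. Above it a shaft 7.6 mm thick, a collar 18 mm across at z = 25 to 30, and an orange paddle 36 (x) x 16 (y) mm, z = 30 to 70, parallel to the crossbar; grip the paddle across its 16 mm from above. Same after a half turn. It starts in the tray's blue socket.
- service_tray: Fixed low steel tray 200 x 160 mm, rim 16 mm high, origin at the centre of its underside. A blue socket block (80 x 60 mm, top at z = 26 mm) stands in it, centred at the tray's x = -50 mm, with a well 34 x 12 mm, floor at z = 4 mm, in which the key stands loosely, crossbar along the tray's x.
- whetstone: Bystander: loose red-brown whetstone 50 x 110 x 24 mm lying in the service tray, origin under its centre.
- paper_tray_a: Bystander: open cardboard food tray 85 x 65 x 45 mm, origin under its centre.
- paper_tray_b: Bystander: a second such cardboard food tray.
- sauce_bottle: Bystander: yellow sauce bottle, 56 mm across, 160 mm tall, origin under its centre.
- spice_jar: Bystander: amber spice jar with black cap, 52 mm across, 85 mm tall, origin under its centre.
- ramekin: Bystander: white ramekin, 80 mm across, 45 mm high, origin under its centre.
There are look-alikes about, which are no part of the job. Of the things that look like the key, the largest one is meant.

How it is judged:
By the outcome, as a careful person would: the job done as asked, in the order asked, and still so for the second after the job is handed in, with the robot touching nothing.
It also fails if it takes over 61 s, if anything falls off the work surface, if the arm or the gripper's body presses on something with over 40 N, if the wrist force passes 120 N, or if a joint passes its speed limit or range.

## Working session

There is one attempt and no reset: what is moved stays moved. The work goes in short steps, Python scripts to look and compute and a shell command to move; the robot and the scene stay as the last step left them, time stands still between calls to the robot, and variables do not carry over. Pictures are saved under pics/ and viewed, at most 11 in all, crops included, and the job is handed in when it is done.

```bash
mkdir -p pics
cat > h.py <<'E'
import numpy as np, cv2
from workcell import arm, cams
def cam(name):
    s=arm.read_state(); c=cams.snapshot(name)
    K=np.array([[c["fx"],0,c["cx"]],[0,c["fy"],c["cy"]],[0,0,1.]])
    if name=="wrist":
        T=np.eye(4);T[:3,:3]=s["orientation"];T[:3,3]=s["tcp_pos"];W=T@np.array(c["T_tool_cam"])
        R=W[:3,:3];o=W[:3,3]
    else:
        R=cv2.Rodrigues(np.array(c["rvec"],float))[0].T;o=-R@np.array(c["tvec"],float).ravel()
    return c["img"],K,R,o
def ray(u,v,K,R):
    d=R@np.linalg.inv(K)@np.array([u,v,1.]);return d/np.linalg.norm(d)
def onz(u,v,z,K,R,o):
    d=ray(u,v,K,R);return o+d*(z-o[2])/d[2]
def proj(p,K,R,o):
    q=K@(R.T@(np.array(p)-o));return q[:2]/q[2]
def tri(rs):
    A=0;b=0
    for o,d in rs:
        P=np.eye(3)-np.outer(d,d);A=A+P;b=b+P@o
    return np.linalg.solve(A,b)
def save(n,img):cv2.imwrite("pics/"+n,cv2.cvtColor(img,cv2.COLOR_RGB2BGR))
E
python3 - <<'E'
from h import *
import pickle
print(arm.read_state(), arm.grip_point_offset)
d={}
for n in("scene","top","wrist"):
    d[n]=cam(n); save(n+"0.png",d[n][0]); print(n,d[n][3],d[n][1][0,0],d[n][2].round(2).tolist())
pickle.dump(d,open("d0.pkl","wb"))
E
```

```text
{'clock': 0.0, 'q': array([-7.35446651e+01,  1.72158848e+01,  8.71803247e+01, -2.04256933e-03,
        7.56696931e+01, -3.81682124e+00]), 'dq': array([-0.02776587,  0.0083926 , -0.02768917, -0.01679468,  0.04076809,
        0.06320659]), 'joint_efforts': array([ 1.49860232e-03, -5.43509245e+01, -3.61788225e+01,  2.22297496e-05,
        4.05234197e-03, -1.08199657e-05]), 'tcp_pos': array([ 0.19047924, -0.51571632,  0.23071868]), 'orientation': array([[ 9.38054367e-01,  3.46487916e-01, -3.58945163e-04],
       [ 3.46488099e-01, -9.38053731e-01,  1.09332139e-03],
       [ 4.21128004e-05, -1.14996513e-03, -9.99999338e-01]]), 'wrist_force': array([ 0.28326132, -0.07222193,  0.45829826]), 'torque': array([ 0.02195245,  0.03647654, -0.0045557 ]), 'gripper_force': 0.0, 'grip_width': 0.08538607926914114} 0.0187
scene [ 1.13288664 -0.42099192  0.94899735] 590.0730606039931 [[0.56, 0.63, -0.54], [0.83, -0.44, 0.35], [-0.02, -0.64, -0.77]]
top [ 0.3027757  -0.02570638  1.31711321] 601.1319560674239 [[0.11, -0.97, 0.21], [-0.99, -0.11, 0.02], [0.0, -0.21, -0.98]]
wrist [ 0.26347164 -0.48953683  0.37283666] 340.49375881127355 [[0.35, -0.89, -0.29], [-0.94, -0.33, -0.1], [-0.0, 0.3, -0.95]]
```

View pics/scene0.png

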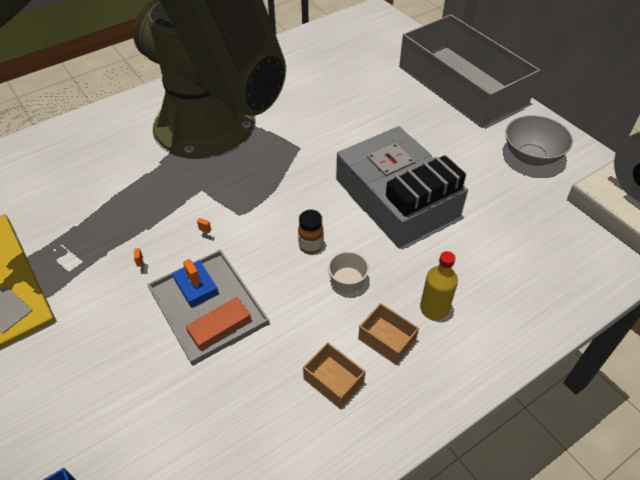

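View pics/top0.png

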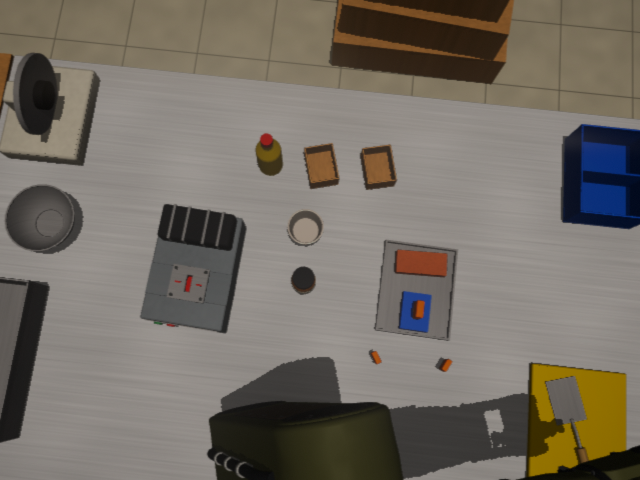

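The scene view shows three orange key-like things: (192,270) in the blue socket, and small ones at (138,257) and (204,226). In the top view they are at (419,310), (445,365) and (376,357). The one in the socket is the largest and fits the description. I'll confirm that in a crop and measure it.

Run:
```python
from h import *
import pickle
d=pickle.load(open("d0.pkl","rb"))
def blobs(img,lo,hi,mn=20):
    m=cv2.inRange(cv2.cvtColor(img,cv2.COLOR_RGB2HSV),lo,hi)
    c,_=cv2.findContours(m,cv2.RETR_EXTERNAL,cv2.CHAIN_APPROX_NONE)
    return [x for x in c if cv2.contourArea(x)>mn]
for n in("scene","top","wrist"):
    I,K,R,o=d[n]
    for nm,lo,hi in(("orange",(6,190,120),(16,255,255)),("blue",(105,150,60),(125,255,255)),("red",(0,190,110),(4,255,255)),("redb",(174,190,110),(180,255,255))):
        for c in blobs(I,lo,hi):
            r=cv2.minAreaRect(c);print(n,nm,cv2.contourArea(c),[tuple(np.round(r[0],1)),tuple(np.round(r[1],1)),round(r[2],1)])
s,t=d["scene"][0],d["top"][0]
a=cv2.resize(s[200:340,100:280],None,fx=2.2,fy=2.2,interpolation=cv2.INTER_CUBIC)
b=cv2.resize(t[230:380,350:470],None,fx=2.2,fy=2.2,interpolation=cv2.INTER_CUBIC)
c=cv2.resize(s[120:250,320:480],None,fx=2.0,fy=2.0,interpolation=cv2.INTER_CUBIC)
e=cv2.resize(t[195:340,130:255],None,fx=2.0,fy=2.0,interpolation=cv2.INTER_CUBIC)
out=np.zeros((600,700,3),np.uint8)
for im,x,y in((a,0,0),(b,400,0),(c,0,320),(e,400,310)):
    h,w=im.shape[:2];h=min(h,600-y);w=min(w,700-x);out[y:y+h,x:x+w]=im[:h,:w]
save("crop1.png",out)
```

```text
scene orange 96.0 [(np.float64(189.5), np.float64(266.8)), (np.float64(14.6), np.float64(7.9)), 59.0]
scene orange 32.0 [(np.float64(137.0), np.float64(253.5)), (np.float64(9.0), np.float64(4.0)), 90.0]
scene orange 30.5 [(np.float64(202.9), np.float64(222.0)), (np.float64(10.4), np.float64(3.8)), 18.4]
scene blue 131.0 [(np.float64(56.0), np.float64(474.0)), (np.float64(10.0), np.float64(24.0)), 90.0]
scene blue 874.0 [(np.float64(195.2), np.float64(283.1)), (np.float64(40.1), np.float64(31.6)), 59.0]
scene red 101.0 [(np.float64(447.0), np.float64(257.0)), (np.float64(10.0), np.float64(12.0)), 90.0]
top orange 38.5 [(np.float64(446.3), np.float64(364.9)), (np.float64(4.5), np.float64(11.1)), 31.0]
top orange 38.5 [(np.float64(375.8), np.float64(357.1)), (np.float64(11.6), np.float64(4.0)), 63.4]
top orange 82.5 [(np.float64(419.6), np.float64(308.9)), (np.float64(6.3), np.float64(16.1)), 5.7]
top blue 974.0 [(np.float64(414.9), np.float64(311.3)), (np.float64(28.3), np.float64(37.3)), 6.3]
top blue 2708.0 [(np.float64(609.5), np.float64(171.5)), (np.float64(93.0), np.float64(59.0)), 90.0]
top red 29.5 [(np.float64(187.9), np.float64(283.5)), (np.float64(3.1), np.float64(13.5)), 11.3]
top red 79.0 [(np.float64(265.9), np.float64(139.3)), (np.float64(10.3), np.float64(10.3)), 63.4]
```

View pics/crop1.png

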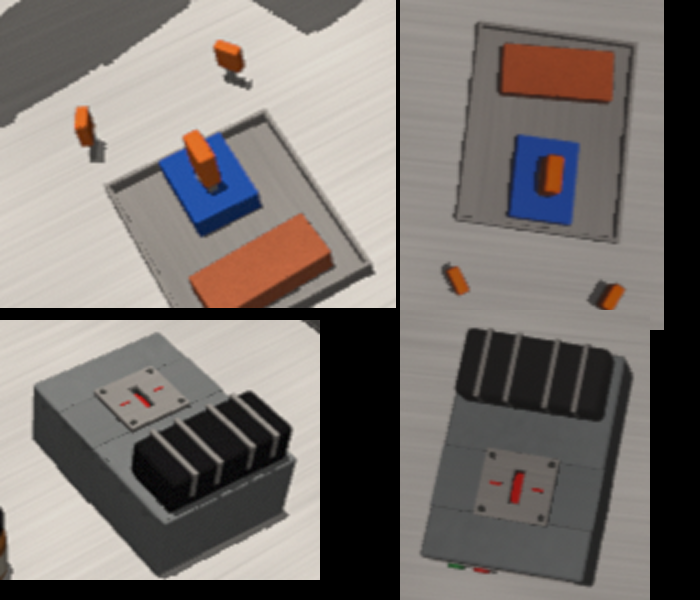

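View pics/wrist0.png

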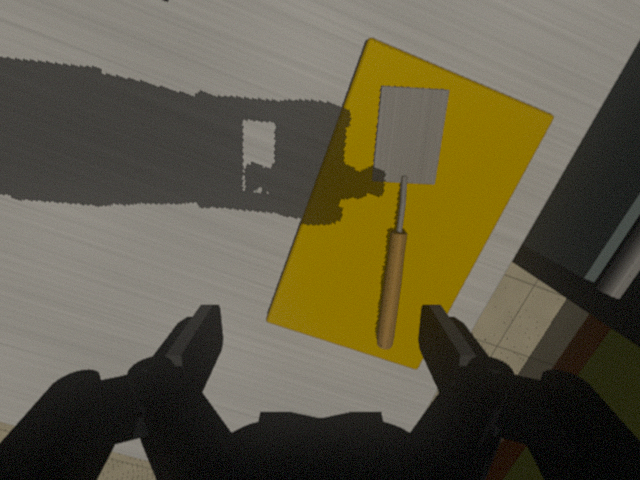

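The crop confirms it: the key in the blue socket, (192,270) in scene and (419,310) in top, is the largest of the three orange keys. The plate with its red slot is at (188,284) in top and (390,157) in scene. The wrist view shows only the cutting board and spatula.

Run:
```python
from h import *
import pickle
d=pickle.load(open("d0.pkl","rb"))
def big(n,lo,hi,near):
    I=d[n][0];m=cv2.inRange(cv2.cvtColor(I,cv2.COLOR_RGB2HSV),lo,hi)
    c,_=cv2.findContours(m,cv2.RETR_EXTERNAL,cv2.CHAIN_APPROX_NONE)
    return min((x for x in c if cv2.contourArea(x)>8),key=lambda x:np.hypot(*(np.array(cv2.minAreaRect(x)[0])-near)))
T=d["top"];S=d["scene"]
def ax(n,c,z):
    P=cv2.boxPoints(cv2.minAreaRect(c)); K,R,o=d[n][1:]
    W=np.array([onz(*p,z,K,R,o) for p in P]); e=[W[1]-W[0],W[2]-W[1]]
    e.sort(key=np.linalg.norm)
    a=np.degrees(np.arctan2(e[1][1],e[1][0]))
    return W.mean(0).round(4),(a+90)%180-90,[round(np.linalg.norm(x),4) for x in e]
bt=big("top",(105,150,60),(125,255,255),(415,311)); print("block",ax("top",bt,.026))
ct=big("top",(5,190,100),(16,255,255),(419,309)); cs=big("scene",(5,190,100),(16,255,255),(190,267))
print("paddle@.074",ax("top",ct,.074),ax("scene",cs,.074))
pt=cv2.minAreaRect(ct)[0];ps=cv2.minAreaRect(cs)[0]
print("tri",tri([(T[3],ray(*pt,*T[1:3])),(S[3],ray(*ps,*S[1:3]))]))
rt=big("top",(0,150,90),(5,255,255),(188,284)); rs=big("scene",(0,130,70),(6,255,255),(390,157))
print("slot@.091",ax("top",rt,.091),ax("scene",rs,.091),cv2.contourArea(rs))
print("tri",tri([(T[3],ray(*cv2.minAreaRect(rt)[0],*T[1:3])),(S[3],ray(*cv2.minAreaRect(rs)[0],*S[1:3]))]))
# bright plate & deck
I=T[0][230:335,140:245].astype(int); g=I.min(2); m=((g>118)&(g<240)).astype(np.uint8)
c,_=cv2.findContours(m,cv2.RETR_EXTERNAL,cv2.CHAIN_APPROX_NONE)
for x in c:
    x=x+np.array([140,230]); r=cv2.minAreaRect(x)
    if 400<cv2.contourArea(x): print(r,ax("top",x,.091))
```

```text
block (array([ 0.4407, -0.2449,  0.026 ]), np.float64(-1.918685661074747), [np.float64(0.0607), np.float64(0.08)])
paddle@.074 (array([ 0.4414, -0.2457,  0.074 ]), np.float64(-2.2149411410972135), [np.float64(0.0134), np.float64(0.0336)]) (array([ 0.4578, -0.2496,  0.074 ]), np.float64(-6.434272687969823), [np.float64(0.0167), np.float64(0.0581)])
tri [ 0.44389386 -0.24748084  0.05625587]
slot@.091 (array([0.4389, 0.2329, 0.091 ]), np.float64(-2.632085960557987), [np.float64(0.0093), np.float64(0.0297)]) (array([0.4461, 0.2309, 0.091 ]), np.float64(-3.7359369617204976), [np.float64(0.0059), np.float64(0.022)]) 14.5
tri [0.44012218 0.23530005 0.0838741 ]
((192.0, 288.5), (91.0, 104.0), 90.0) (array([0.4316, 0.2234, 0.091 ]), np.float64(-83.70793378220434), [np.float64(0.1872), np.float64(0.2162)])
((148.0, 272.0), (84.0, 16.0), 90.0) (array([0.4553, 0.3185, 0.091 ]), np.float64(9.2637268794727), [np.float64(0.0334), np.float64(0.1749)])
```

```bash
python3 -m pendant '{"xyz":[[0.033,-0.0167,0.002],[0.033,-0.0167,0.002],[0.033,-0.0167,0.002],[0.033,-0.0167,0.002],[0.033,-0.0167,0.002]],"delta_rot":[[0,0,0],[0,0,0],[0,0,0],[0,0,0],[0,0,0]],"claw":[0,0,0,0,0]}' 40
python3 -m pendant '{"xyz":[[0.033,-0.0167,0.002],[0.033,-0.0167,0.002],[0.033,-0.0167,0.002],[0.033,-0.0167,0.002],[0.033,-0.0167,0.002]],"delta_rot":[[0,0,0],[0,0,0],[0,0,0],[0,0,0],[0,0,0]],"claw":[0.2,0.2,0.2,0.2,0.2]}'
python3 -m pendant '{"xyz":[[0,0,0.004],[0,0,0.004],[0,0,0.004],[0,0,0.004],[0,0,0]],"delta_rot":[[0,0,0.096],[0,0,0.096],[0,0,0.096],[0,0,0.096],[0,0,0]],"claw":[0.2,0.2,0.2,0.2,0.2]}'
python3 - <<'E'
from h import *
import pickle
s=arm.read_state();print(s["tcp_pos"],s["orientation"][:,0],s["q"].round(1),s["grip_width"])
w=cam("wrist");pickle.dump(w,open("w1.pkl","wb"));save("w1.png",w[0])
for p in [(.441,-.245,.074),(.441,-.245,.026)]: print(proj(p,*w[1:]))
E
```

```text
clock: 0.57
tcp_pos: [0.3172, -0.3789, 0.2211]
orientation: [[0.938, 0.346, -0.0], [0.346, -0.938, 0.0], [-0.0, -0.0, -1.0]]
wrist_force: [0.1, -1.1, -0.4]
grip_width: 0.0853
gripper_force: 0.0
clock: 0.98
tcp_pos: [0.4431, -0.2433, 0.2112]
orientation: [[0.938, 0.346, -0.0], [0.346, -0.938, 0.0], [-0.0, -0.0, -1.0]]
wrist_force: [1.0, -1.1, -0.0]
grip_width: 0.0686
gripper_force: 0.0
clock: 1.4
tcp_pos: [0.442, -0.2446, 0.1944]
orientation: [[0.999, -0.035, -0.001], [-0.034, -0.999, 0.001], [-0.001, -0.001, -1.0]]
wrist_force: [0.1, -0.6, -0.5]
grip_width: 0.0684
gripper_force: 0.0
[ 0.44198589 -0.24463252  0.19438623] [ 0.99940381 -0.03449901 -0.00135674] [-33.1  13.5  96.9   0.   69.7  58.9] 0.06837652316635749
[320.20285438 235.60239493]
[320.28257482 220.86623671]
```

View pics/w1.png

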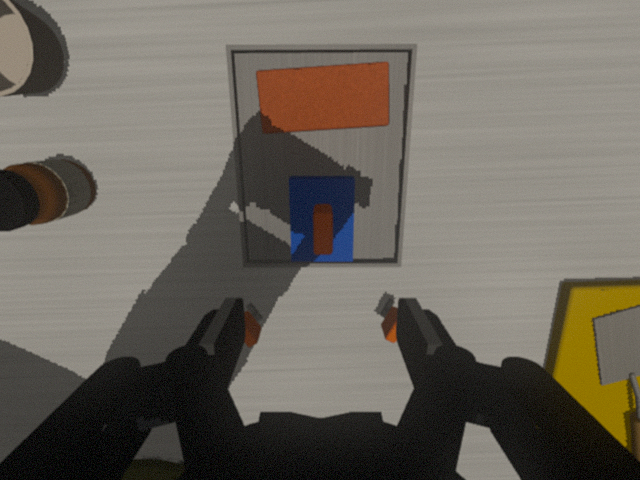

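The paddle is at about (322,229), inside the blue block at (321,219). The tool is nearly aligned with it, so I'll refine the position and height.

Run:
```python
from h import *
import pickle
w=pickle.load(open("w1.pkl","rb"));T=pickle.load(open("d0.pkl","rb"))["top"]
H=cv2.cvtColor(w[0],cv2.COLOR_RGB2HSV)
def rect(lo,hi,x0,x1,y0,y1):
    m=np.zeros(H.shape[:2],np.uint8);m[y0:y1,x0:x1]=cv2.inRange(H,lo,hi)[y0:y1,x0:x1]
    c,_=cv2.findContours(m,cv2.RETR_EXTERNAL,cv2.CHAIN_APPROX_NONE);return max(c,key=cv2.contourArea)
o=rect((2,120,40),(18,255,255),280,365,180,262);b=rect((105,120,40),(125,255,255),270,375,160,270)
x,y,ww,h=cv2.boundingRect(o);print("paddle",cv2.minAreaRect(o),x,y,ww,h);print("block",cv2.minAreaRect(b))
B=cv2.boxPoints(cv2.minAreaRect(b));W=np.array([onz(*p,.026,*w[1:]) for p in B]);print(W.mean(0),W.round(4))
O=cv2.boxPoints(cv2.minAreaRect(o));W=np.array([onz(*p,.074,*w[1:]) for p in O]);print(W.round(4))
# height: far (top image) edge of paddle's top in both views
ft=(419.6,308.9);fw=cv2.minAreaRect(o)[0]
p=tri([(T[3],ray(*ft,*T[1:3])),(w[3],ray(*fw,*w[1:3]))]);print("tri",p)
print(H[225:250:5,322].tolist())
```

```text
paddle ((322.5, 228.5), (49.0, 19.0), 90.0) 313 204 20 50
block ((321.0, 218.5), (85.0, 64.0), 90.0)
[ 0.44165049 -0.24569162  0.026     ] [[ 0.4836 -0.2182  0.026 ]
 [ 0.4816 -0.2759  0.026 ]
 [ 0.3997 -0.2755  0.026 ]
 [ 0.4018 -0.2131  0.026 ]]
[[ 0.467  -0.2403  0.074 ]
 [ 0.4665 -0.2551  0.074 ]
 [ 0.4258 -0.2541  0.074 ]
 [ 0.4264 -0.2386  0.074 ]]
tri [ 0.44306167 -0.24764283  0.06153085]
[[9, 174, 82], [10, 205, 81], [7, 181, 86], [9, 178, 83], [8, 160, 86]]
```

```bash
python3 -m pendant '{"xyz":[[0.001,0.0024,0.031],[0,0,0.031],[0,0,0.031],[0,0,0.031],[0,0,0.025]],"delta_rot":[[0,0,0],[0,0,0],[0,0,0],[0,0,0],[0,0,0]],"claw":[0.2,0.2,0.2,0.2,0.2]}' 50
python3 -m pendant '{"xyz":[[0,0,0.008],[0,0,0],[0,0,0],[0,0,0],[0,0,0]],"delta_rot":[[0,0,0],[0,0,0],[0,0,0],[0,0,0],[0,0,0]],"claw":[0.2,1,1,1,1]}' 50
python3 -m pendant '{"xyz":[[0,0,0],[0,0,0],[0,0,0],[0,0,0],[0,0,0]],"delta_rot":[[0,0,0],[0,0,0],[0,0,0],[0,0,0],[0,0,0]],"claw":[1,1,1,1,1]}' 50
```

```text
clock: 1.87
tcp_pos: [0.4427, -0.2472, 0.0445]
orientation: [[1.0, -0.026, -0.001], [-0.026, -1.0, 0.001], [-0.001, -0.0, -1.0]]
wrist_force: [0.5, 0.0, -0.1]
grip_width: 0.0682
gripper_force: 0.0
clock: 2.28
tcp_pos: [0.4439, -0.2479, 0.0399]
orientation: [[1.0, -0.03, 0.002], [-0.03, -1.0, -0.001], [0.002, 0.001, -1.0]]
wrist_force: [0.4, 0.9, -0.5]
grip_width: 0.0201
gripper_force: 0.0
clock: 2.7
tcp_pos: [0.4439, -0.2479, 0.0398]
orientation: [[1.0, -0.03, 0.002], [-0.03, -1.0, -0.002], [0.002, 0.001, -1.0]]
wrist_force: [-0.4, -0.7, 7.5]
grip_width: 0.0156
gripper_force: 48.8
```

```bash
python3 -m pendant '{"xyz":[[0,0,-0.01],[0,0,-0.02],[0,0,-0.03],[0,0,-0.04],[0,0,-0.04]],"delta_rot":[[0,0,0],[0,0,0],[0,0,0],[0,0,0],[0,0,0]],"claw":[1,1,1,1,1]}' 50
python3 -m pendant '{"xyz":[[0,0,-0.04],[0,-0.02,-0.02],[-0.003,-0.03,0],[-0.0062,-0.04,0],[-0.0062,-0.04,0]],"delta_rot":[[0,0,0],[0,0,0],[0,0,0],[0,0,0],[0,0,0]],"claw":[1,1,1,1,1]}' 50
python3 -m pendant '{"xyz":[[-0.0062,-0.04,0],[-0.0062,-0.04,0],[-0.0062,-0.04,0],[-0.0062,-0.04,0],[-0.0062,-0.04,0]],"delta_rot":[[0,0,0],[0,0,0],[0,0,0],[0,0,0],[0,0,0]],"claw":[1,1,1,1,1]}' 50
python3 -m pendant '{"xyz":[[-0.0062,-0.04,0],[-0.0062,-0.04,0],[-0.0062,-0.03,0],[-0.003,-0.02,0],[0,0,0]],"delta_rot":[[0,0,0],[0,0,0],[0,0,0],[0,0,0],[0,0,0]],"claw":[1,1,1,1,1]}' 50
python3 - <<'E'
from h import *
import pickle
s=arm.read_state();print(s["tcp_pos"],s["orientation"].round(4).tolist(),s["q"].round(1),s["wrist_force"])
w=cam("wrist");pickle.dump((w,s),open("w2.pkl","wb"));save("w2.png",w[0])
E
```

```text
clock: 3.12
tcp_pos: [0.4426, -0.2469, 0.1806]
orientation: [[1.0, -0.03, -0.001], [-0.03, -1.0, 0.0], [-0.001, -0.0, -1.0]]
wrist_force: [0.4, -0.7, -0.1]
grip_width: 0.0154
gripper_force: 49.0
clock: 3.53
tcp_pos: [0.431, -0.1158, 0.2394]
orientation: [[1.0, -0.031, 0.001], [-0.031, -1.0, -0.0], [0.001, 0.0, -1.0]]
wrist_force: [0.1, 0.4, -0.5]
grip_width: 0.0151
gripper_force: 49.1
clock: 3.95
tcp_pos: [0.4058, 0.0857, 0.2395]
orientation: [[1.0, -0.03, 0.001], [-0.03, -1.0, 0.0], [0.001, -0.0, -1.0]]
wrist_force: [1.1, -0.2, -1.1]
grip_width: 0.0155
gripper_force: 49.1
clock: 4.37
tcp_pos: [0.3881, 0.2173, 0.2392]
orientation: [[1.0, -0.027, 0.001], [-0.027, -1.0, 0.001], [0.001, -0.001, -1.0]]
wrist_force: [-0.3, -0.4, -2.3]
grip_width: 0.015
gripper_force: 49.0
[0.38811556 0.21731954 0.23917445] [[0.9996, -0.0266, 0.0006], [-0.0266, -0.9996, 0.0009], [0.0006, -0.0009, -1.0]] [ 24.5   3.2 102.6   0.   74.2 116. ] [-0.33367785 -0.40633083 -2.26453244]
```

View pics/w2.png

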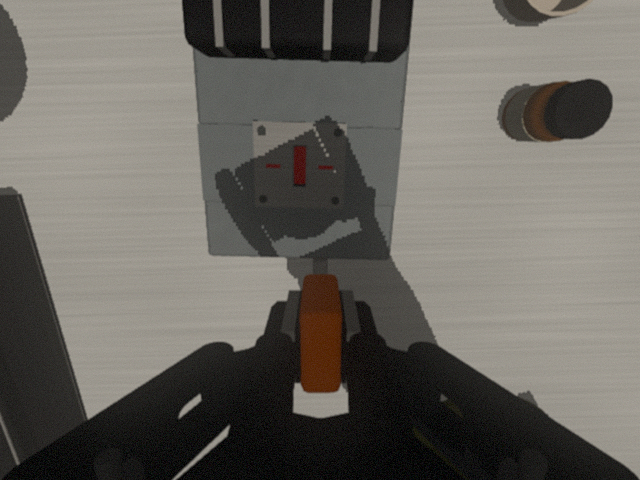

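The slot shows as a red bar at about (300,166), with screws at (262,130), (339,131), (263,199) and (335,201). The red lines are at (272,166) and (326,168). The key is upright in the fingers at column 320. Next I'll measure the slot precisely.

Run:
```python
from h import *
import pickle
w,s=pickle.load(open("w2.pkl","rb"));D=pickle.load(open("d0.pkl","rb"));T=D["top"]
I=w[0].astype(int);m=(((I[...,0]-I[...,1])>35)).astype(np.uint8);m[:115]=0;m[215:]=0;m[:,:245]=0;m[:,355:]=0
n,l,st,c=cv2.connectedComponentsWithStats(m)
for i in range(1,n):
    if st[i,4]>8:
        cc=c[i];print(st[i].tolist(),cc.round(2),onz(*cc,.091,*w[1:]).round(4))
k=max(range(1,n),key=lambda i:st[i,4]);ys,xs=np.where(l==k)
for y in range(ys.min()-3,ys.max()+4,4): print(y,I[y,290:312].tolist()[0:0],I[y,290:311].mean(1).round().astype(int).tolist())
x=[xs[ys==y].mean() for y in range(ys.min()+3,ys.max()-2)]
f=np.polyfit(range(ys.min()+3,ys.max()-2),x,1)
y0,y1=ys.min(),ys.max()+0
a=onz(np.polyval(f,y0),y0,.081,*w[1:]);b=onz(np.polyval(f,y1),y1,.081,*w[1:]);print("slot axis@.081",a,b,np.degrees(np.arctan2(*(a-b)[1::-1])))
a=onz(np.polyval(f,y0),y0,.091,*w[1:]);b=onz(np.polyval(f,y1),y1,.091,*w[1:]);print("slot axis@.091",a,b,np.degrees(np.arctan2(*(a-b)[1::-1])))
# height check: slot centre seen by top and wrist
print("tri",tri([(T[3],ray(187.9,283.5,*T[1:3])),(w[3],ray(*c[k],*w[1:3]))]))
# screws
g=cv2.GaussianBlur(I.mean(2).astype(np.float32),(0,0),1.5)
for u,v in((262,130),(339,131),(263,199),(335,201)):
    q=g[v-7:v+8,u-7:u+8];yy,xx=np.mgrid[v-7:v+8,u-7:u+8];wt=np.clip(np.median(q)-12-q,0,None)
    uu,vv=(xx*wt).sum()/wt.sum(),(yy*wt).sum()/wt.sum();print("screw",round(uu,1),round(vv,1),onz(uu,vv,.091,*w[1:]).round(4))
z=cv2.resize(w[0][115:315,230:370],None,fx=3,fy=3,interpolation=cv2.INTER_CUBIC);save("w2z.png",cv2.convertScaleAbs(z,alpha=1.6))
```

```text
[294, 147, 12, 37, 412] [299.24 164.75] [0.4412 0.2331 0.091 ]
[266, 164, 14, 4, 38] [272.63 165.5 ] [0.4412 0.2553 0.091 ]
[319, 166, 14, 3, 39] [325.1  167.03] [0.4388 0.2115 0.091 ]
144 [] [57, 53, 53, 53, 51, 50, 48, 52, 49, 56, 53, 49, 49, 56, 54, 53, 55, 55, 57, 56, 54]
148 [] [55, 44, 49, 48, 41, 38, 34, 41, 39, 39, 25, 39, 35, 35, 39, 43, 50, 50, 52, 51, 55]
152 [] [53, 60, 50, 46, 39, 45, 33, 38, 31, 38, 42, 27, 36, 40, 43, 43, 41, 52, 55, 58, 53]
156 [] [56, 51, 49, 42, 39, 30, 38, 33, 41, 39, 42, 42, 39, 39, 45, 38, 46, 54, 51, 50, 59]
160 [] [55, 52, 54, 49, 41, 36, 36, 44, 31, 33, 35, 33, 35, 28, 41, 45, 50, 50, 51, 55, 54]
164 [] [52, 51, 55, 37, 39, 32, 40, 29, 37, 39, 43, 33, 30, 47, 31, 41, 51, 47, 49, 55, 50]
168 [] [53, 52, 48, 42, 33, 33, 36, 36, 23, 41, 35, 42, 34, 36, 31, 41, 54, 55, 55, 51, 52]
172 [] [57, 52, 43, 48, 35, 37, 37, 31, 42, 44, 36, 31, 40, 34, 37, 45, 47, 55, 51, 55, 51]
176 [] [52, 54, 45, 47, 39, 36, 32, 46, 39, 34, 37, 27, 38, 39, 36, 42, 51, 51, 49, 50, 49]
180 [] [59, 48, 47, 40, 35, 40, 33, 40, 29, 40, 40, 28, 38, 22, 40, 39, 47, 52, 53, 54, 54]
184 [] [52, 53, 47, 31, 30, 14, 20, 24, 25, 26, 26, 32, 25, 26, 20, 37, 50, 43, 58, 49, 50]
slot axis@.081 [0.45510152 0.23284092 0.081     ] [0.42469808 0.23468714 0.081     ] -3.474959145427629
slot axis@.091 [0.45545618 0.23222832 0.091     ] [0.42606522 0.23401306 0.091     ] -3.4749591454275426
tri [0.44037139 0.23388781 0.08523019]
screw 261.1 130.2 [0.4693 0.2627 0.091 ]
screw 337.2 132.4 [0.4661 0.2011 0.091 ]
screw 262.7 198.4 [0.4137 0.2657 0.091 ]
screw 334.7 200.3 [0.4105 0.2039 0.091 ]
```

View pics/w2z.png

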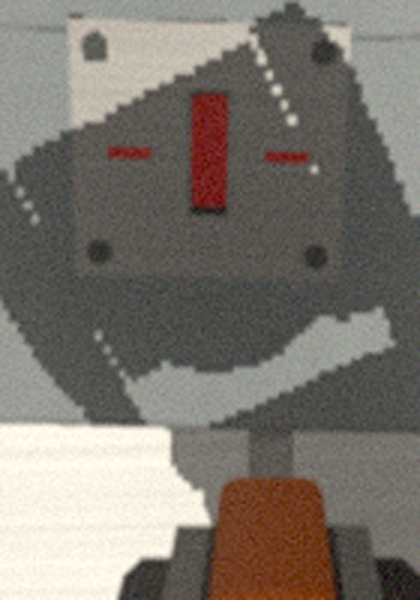

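The zoom shows the slot centred at about (299,165) with its lateral edges clear. The plate's yaw is about -3°. Next I'll check how the key sits in the fingers, using its image.

Run:
```python
from h import *
import pickle
w,s=pickle.load(open("w2.pkl","rb"));R=s["orientation"];t=s["tcp_pos"]
for nm,p in dict(barbot=(.015,0,.0358),barL=(.015,-.004,.0358),barR=(.015,.004,.0358),bartop=(.015,0,.0278),collar=(.009,0,.0108),padlow=(.018,0,.0058),padtopF=(.018,0,-.0342),padtopFL=(.018,-.008,-.0342),padtopFR=(.018,.008,-.0342),padtopB=(-.018,0,-.0342)).items():
    print(nm,proj(R@np.array(p)+t,*w[1:]).round(1))
I=w[0].astype(int);m=((I[...,0]-I[...,2])>60)
for v in(280,300,320,350,380): u=np.where(m[v,250:390])[0]+250;print(v,u.min(),u.max())
v=np.where(m[:,320])[0];print("col320",v[v>215].min(),v.max())
for v in (255,258,262,266,270): print(v,I[v,306:336].mean(1).astype(int).tolist())
print(I[268:400:4,320].tolist())
```

```text
barbot [319.2 252.1]
barL [312.  252.1]
barR [326.4 252.1]
bartop [319.1 257.1]
collar [319.  280.6]
padlow [319.  267.4]
padtopF [318.5 309.7]
padtopFL [296.  309.7]
padtopFR [341.  309.7]
padtopB [318.6 392.6]
280 332 332
300 308 336
320 301 340
350 302 339
380 301 339
col320 297 391
255 [42, 49, 48, 45, 49, 49, 53, 49, 49, 46, 45, 47, 47, 52, 47, 47, 51, 51, 45, 48, 51, 44, 45, 50, 50, 45, 46, 49, 45, 48]
258 [65, 63, 65, 60, 63, 61, 61, 40, 45, 41, 50, 41, 47, 42, 48, 44, 35, 44, 39, 45, 44, 51, 55, 57, 49, 52, 54, 52, 52, 56]
262 [74, 71, 73, 75, 68, 73, 66, 50, 49, 51, 54, 50, 52, 54, 54, 52, 58, 52, 57, 53, 60, 52, 74, 76, 69, 68, 71, 71, 72, 74]
266 [80, 75, 80, 74, 71, 71, 66, 61, 56, 56, 49, 55, 54, 59, 55, 52, 56, 50, 53, 52, 51, 57, 72, 75, 70, 73, 72, 71, 72, 67]
270 [73, 74, 75, 69, 74, 73, 64, 53, 50, 55, 53, 54, 53, 51, 55, 56, 54, 60, 50, 52, 55, 59, 71, 69, 75, 67, 72, 63, 68, 75]
[[50, 53, 44], [60, 56, 53], [67, 34, 12], [67, 34, 13], [71, 39, 20], [74, 38, 26], [69, 36, 21], [73, 40, 26], [76, 40, 28], [76, 44, 30], [69, 32, 12], [81, 42, 24], [83, 39, 8], [92, 43, 23], [85, 37, 1], [88, 40, 19], [84, 35, 4], [82, 33, 0], [85, 39, 15], [88, 41, 5], [82, 36, 0], [84, 36, 2], [82, 36, 5], [90, 40, 14], [83, 36, 5], [88, 40, 15], [88, 42, 5], [87, 38, 13], [85, 40, 8], [81, 34, 1], [84, 44, 13], [101, 79, 66], [151, 148, 138]]
```

```bash
python3 -m pendant '{"xyz":[[0.017,-0.006,0.01],[0.017,-0.006,0.02],[0.0174,-0.0059,0.03],[0,0,0.025],[0,0,0.013]],"delta_rot":[[0,0,0],[0,0,0.026],[0,0,0],[0,0,0],[0,0,0]],"claw":[1,1,1,1,1]}' 50
python3 -m pendant '{"xyz":[[0,0,0],[0,0,0],[0,0,0]],"delta_rot":[[0,0,0],[0,0,0],[0,0,0]],"claw":[1,1,1]}' 50
python3 - <<'E'
from h import *
import pickle
s=arm.read_state();print(s["tcp_pos"],s["orientation"].round(4).tolist(),s["wrist_force"])
w=cam("wrist");pickle.dump((w,s),open("w3.pkl","wb"))
print(proj((.440,.2332,.091),*w[1:]),proj(s["orientation"]@np.array([.015,0,.036])+s["tcp_pos"],*w[1:]))
z=cv2.resize(w[0][130:330,220:420],None,fx=3,fy=3,interpolation=cv2.INTER_CUBIC);save("w3z.png",cv2.convertScaleAbs(z,alpha=2))
E
```

```text
clock: 4.83
tcp_pos: [0.4408, 0.229, 0.1378]
orientation: [[0.998, -0.057, -0.003], [-0.057, -0.998, -0.001], [-0.003, 0.002, -1.0]]
wrist_force: [0.7, -0.6, -2.9]
grip_width: 0.0154
gripper_force: 49.1
clock: 5.08
tcp_pos: [0.4418, 0.2301, 0.142]
orientation: [[0.998, -0.057, 0.002], [-0.057, -0.998, 0.001], [0.002, -0.001, -1.0]]
wrist_force: [-0.7, -0.2, -1.1]
grip_width: 0.0151
gripper_force: 49.1
[0.44178319 0.23014575 0.14195724] [[0.9984, -0.0567, 0.002], [-0.0567, -0.9984, 0.0008], [0.002, -0.001, -1.0]] [-0.74926101 -0.23111776 -1.12581172]
[314.54949167 270.1442561 ] [319.1832196 251.9674728]
```

View pics/w3z.png

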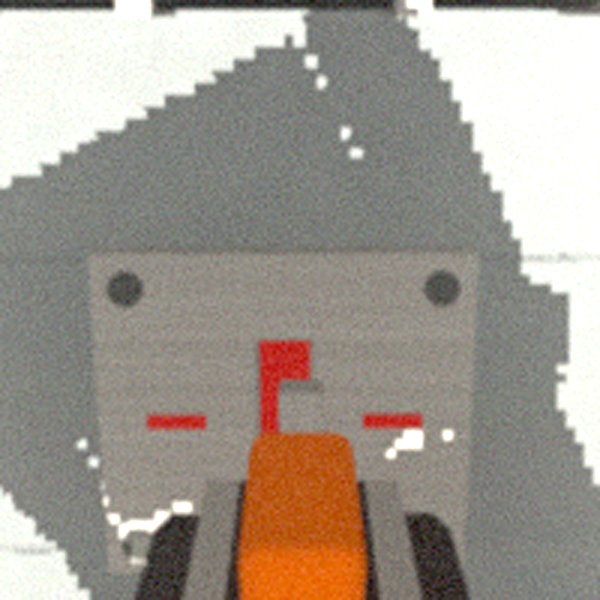

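The zoomed view shows the bar end at columns 313-327 (centre 320) and the slot at columns 307-324 (centre 315). The yaw already matches, since the screws lie level at row 226. I'll shift about 3.3 mm in +y and then descend gently.

```bash
python3 -m pendant '{"xyz":[[0.0002,-0.0033,0.003],[0,0,0.003],[0,0,0.003],[0,0,0],[0,0,0]],"delta_rot":[[0,0,0],[0,0,0],[0,0,0],[0,0,0],[0,0,0]],"claw":[1,1,1,1,1]}' 50
python3 -m pendant '{"xyz":[[0,0,0.001],[0,0,0.001],[0,0,0.001],[0,0,0],[0,0,0]],"delta_rot":[[0,0,0],[0,0,0],[0,0,0],[0,0,0],[0,0,0]],"claw":[1,1,1,1,1]}' 50
python3 - <<'E'
from h import *
import pickle
s=arm.read_state();print(s["tcp_pos"],s["orientation"].round(4).tolist(),s["wrist_force"])
w=cam("wrist");pickle.dump((w,s),open("w4.pkl","wb"))
z=cv2.resize(w[0][200:350,220:420],None,fx=4,fy=4,interpolation=cv2.INTER_CUBIC);save("w4z.png",cv2.convertScaleAbs(z,alpha=2))
E
```

```text
clock: 5.55
tcp_pos: [0.4414, 0.2336, 0.1311]
orientation: [[0.998, -0.056, -0.0], [-0.056, -0.998, -0.0], [-0.0, 0.0, -1.0]]
wrist_force: [-0.0, 0.4, -1.5]
grip_width: 0.0154
gripper_force: 49.1
clock: 5.97
tcp_pos: [0.4415, 0.2336, 0.1283]
orientation: [[0.998, -0.056, -0.0], [-0.056, -0.998, -0.0], [-0.0, 0.0, -1.0]]
wrist_force: [-0.1, -0.7, -1.2]
grip_width: 0.0149
gripper_force: 49.1
[0.4415288  0.23364605 0.12826257] [[0.9984, -0.0561, -0.0001], [-0.0561, -0.9984, -0.0], [-0.0001, 0.0, -1.0]] [-0.12258818 -0.69820882 -1.2260605 ]
```

View pics/w4z.png

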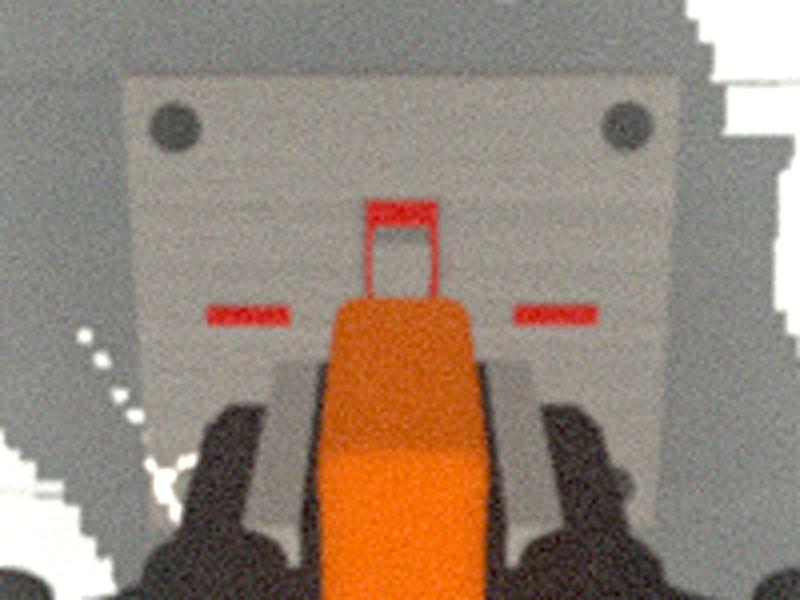

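The bar (zoom 371-433) is centred in the slot (366-438). The gap at the far end (zoom row 200 to 226) is about 3.5 mm, so I'll move +1.6 mm along x and then feel down.

```bash
python3 -m pendant '{"xyz":[[0.0016,0,0],[0,0,0],[0,0,0.001],[0,0,0.001],[0,0,0.001]],"delta_rot":[[0,0,0],[0,0,0],[0,0,0],[0,0,0],[0,0,0]],"claw":[1,1,1,1,1]}' 50
python3 -m pendant '{"xyz":[[0,0,0.001],[0,0,0.001],[0,0,0]],"delta_rot":[[0,0,0],[0,0,0],[0,0,0]],"claw":[1,1,1]}' 50
python3 -m pendant '{"xyz":[[0,0,0.001],[0,0,0.001],[0,0,0.001],[0,0,0]],"delta_rot":[[0,0,0],[0,0,0],[0,0,0],[0,0,0]],"claw":[1,1,1,1]}' 50
```

```text
clock: 6.43
tcp_pos: [0.4431, 0.2335, 0.1252]
orientation: [[0.998, -0.056, -0.0], [-0.056, -0.998, -0.0], [-0.0, 0.0, -1.0]]
wrist_force: [0.0, -0.4, -0.7]
grip_width: 0.0152
gripper_force: 49.1
clock: 6.68
tcp_pos: [0.4431, 0.2335, 0.1231]
orientation: [[0.998, -0.056, -0.0], [-0.056, -0.998, -0.0], [-0.0, 0.0, -1.0]]
wrist_force: [0.0, 0.9, -1.1]
grip_width: 0.0158
gripper_force: 49.1
clock: 7.02
tcp_pos: [0.443, 0.2335, 0.1201]
orientation: [[0.998, -0.056, -0.0], [-0.056, -0.998, -0.0], [-0.0, 0.0, -1.0]]
wrist_force: [-0.5, -0.6, -1.7]
grip_width: 0.0152
gripper_force: 49.1
```

```bash
python3 -m pendant '{"xyz":[[0,0,0.001],[0,0,0.001],[0,0,0]],"delta_rot":[[0,0,0],[0,0,0],[0,0,0]],"claw":[1,1,1]}' 60 | grep -E "pos|force"
python3 -m pendant '{"xyz":[[0,0,0.001],[0,0,0.001],[0,0,0]],"delta_rot":[[0,0,0],[0,0,0],[0,0,0]],"claw":[1,1,1]}' 60| grep -E "pos|force"
python3 -m pendant '{"xyz":[[0,0,0.001],[0,0,0.001],[0,0,0]],"delta_rot":[[0,0,0],[0,0,0],[0,0,0]],"claw":[1,1,1]}' 60| grep -E "pos|force"
```

```text
tcp_pos: [0.4431, 0.2335, 0.1181]
wrist_force: [0.1, -0.2, -1.5]
gripper_force: 60.1
tcp_pos: [0.4432, 0.2336, 0.1164]
wrist_force: [-1.2, -0.5, 3.2]
gripper_force: 61.0
tcp_pos: [0.4432, 0.2336, 0.1143]
wrist_force: [-1.7, -0.4, 5.0]
gripper_force: 61.1
```

```bash
python3 -m pendant '{"xyz":[[0,0,0.001],[0,0,0.001],[0,0,0.001],[0,0,0.001],[0,0,0]],"delta_rot":[[0,0,0],[0,0,0],[0,0,0],[0,0,0],[0,0,0]],"claw":[1,1,1,1,1]}' 60 | grep -E "pos|force"
python3 -m pendant '{"xyz":[[0,0,0.001],[0,0,0.001],[0,0,0.001],[0,0,0],[0,0,0]],"delta_rot":[[0,0,0],[0,0,0],[0,0,0],[0,0,0],[0,0,0]],"claw":[1,1,1,1,1]}' 60| grep -E "pos|force|ori"
```

```text
tcp_pos: [0.4433, 0.2336, 0.1105]
wrist_force: [-2.1, -1.4, 7.1]
gripper_force: 61.5
tcp_pos: [0.4433, 0.2336, 0.1077]
orientation: [[0.998, -0.056, 0.001], [-0.056, -0.998, 0.0], [0.0, -0.0, -1.0]]
wrist_force: [-2.6, -0.6, 8.4]
gripper_force: 61.7
```

```bash
python3 -m pendant '{"xyz":[[0,0,0.0005],[0,0,0.0005],[0,0,0],[0,0,0],[0,0,0]],"delta_rot":[[0,0,0],[0,0,0],[0,0,0],[0,0,0],[0,0,0]],"claw":[1,1,1,1,1]}' 60 | grep -E "pos|force"
python3 -m pendant '{"xyz":[[0,-0.0001,0],[0,-0.0002,0],[0,-0.0002,0],[0,0,0]],"delta_rot":[[0,0,-0.05],[0,0,-0.08],[0,0,-0.08],[0,0,0]],"claw":[1,1,1,1]}' 60
```

```text
tcp_pos: [0.4433, 0.2336, 0.1068]
wrist_force: [-3.2, -1.5, 8.8]
gripper_force: 61.8
clock: 9.35
tcp_pos: [0.4437, 0.2343, 0.1071]
orientation: [[0.987, 0.158, 0.002], [0.158, -0.987, 0.001], [0.002, -0.001, -1.0]]
wrist_force: [-0.7, -0.3, 8.7]
grip_width: 0.0155
gripper_force: 61.8
```

```bash
python3 -m pendant '{"xyz":[[0,-0.00026,0],[0,-0.00026,0],[0,-0.00026,0],[0,-0.00026,0],[0,0,0]],"delta_rot":[[0,0,-0.105],[0,0,-0.105],[0,0,-0.105],[0,0,-0.105],[0,0,0]],"claw":[1,1,1,1,1]}' 60
python3 -m pendant '{"xyz":[[0,-0.00026,0],[0,-0.00026,0],[0,-0.00026,0],[0,-0.00026,0],[0,0,0]],"delta_rot":[[0,0,-0.105],[0,0,-0.105],[0,0,-0.105],[0,0,-0.105],[0,0,0]],"claw":[1,1,1,1,1]}' 60
python3 -m pendant '{"xyz":[[0,-0.00026,0],[0,-0.00026,0],[0,-0.00026,0],[0,-0.00026,0],[0,-0.00026,0]],"delta_rot":[[0,0,-0.105],[0,0,-0.105],[0,0,-0.105],[0,0,-0.105],[0,0,-0.105]],"claw":[1,1,1,1,1]}' 60
python3 -m pendant '{"xyz":[[0,0,0],[0,0,0],[0,0,0]],"delta_rot":[[0,0,0],[0,0,0],[0,0,0]],"claw":[1,1,1]}' 60
python3 - <<'E'
from h import *
s=arm.read_state();print(s["torque"],s["q"].round(1))
E
```

```text
clock: 9.77
tcp_pos: [0.4435, 0.2354, 0.1071]
orientation: [[0.836, 0.549, 0.002], [0.549, -0.836, 0.001], [0.002, 0.0, -1.0]]
wrist_force: [-0.2, 0.1, 9.1]
grip_width: 0.015
gripper_force: 61.8
clock: 10.18
tcp_pos: [0.4428, 0.2361, 0.1071]
orientation: [[0.54, 0.842, 0.002], [0.842, -0.54, 0.001], [0.002, 0.001, -1.0]]
wrist_force: [0.4, 0.5, 9.4]
grip_width: 0.0153
gripper_force: 61.8
clock: 10.6
tcp_pos: [0.4416, 0.2366, 0.1071]
orientation: [[0.047, 0.999, 0.002], [0.999, -0.047, 0.001], [0.001, 0.002, -1.0]]
wrist_force: [-0.0, 0.4, 9.5]
grip_width: 0.0153
gripper_force: 61.8
clock: 10.85
tcp_pos: [0.4416, 0.2366, 0.1071]
orientation: [[0.052, 0.999, 0.002], [0.999, -0.052, 0.001], [0.001, 0.002, -1.0]]
wrist_force: [0.3, -0.5, 9.8]
grip_width: 0.0154
gripper_force: 61.8
[-0.0102932   0.0107891   0.09782177] [ 24.   19.2 102.4  -0.   58.2  27. ]
```

```bash
python3 -m pendant '{"xyz":[[0,0,-0.001],[0,0,-0.001],[0,0,-0.001],[0,0,0]],"delta_rot":[[0,0,0],[0,0,0],[0,0,0],[0,0,0]],"claw":[1,1,1,1]}' 60| grep -E "pos|force"
python3 -m pendant '{"xyz":[[0,0,-0.001],[0,0,-0.001],[0,0,0]],"delta_rot":[[0,0,0],[0,0,0],[0,0,0]],"claw":[1,1,1]}' 60| grep -E "pos|force"
```

```text
tcp_pos: [0.4416, 0.2366, 0.1101]
wrist_force: [1.0, 0.3, 6.8]
gripper_force: 61.4
tcp_pos: [0.4416, 0.2366, 0.112]
wrist_force: [-0.4, 0.9, 6.0]
gripper_force: 61.3
```

```bash
python3 -m pendant '{"xyz":[[0,0,-0.0005],[0,0,0],[0,0,0]],"delta_rot":[[0,0,0],[0,0,0],[0,0,0]],"claw":[1,1,1]}' 60| grep -E "pos|force"
python3 -m pendant '{"xyz":[[0,0,-0.0005],[0,0,0],[0,0,0]],"delta_rot":[[0,0,0],[0,0,0],[0,0,0]],"claw":[1,1,1]}' 60| grep -E "pos|force"
```

```text
tcp_pos: [0.4416, 0.2366, 0.1124]
wrist_force: [1.3, 1.3, 5.4]
gripper_force: 61.4
tcp_pos: [0.4416, 0.2365, 0.1128]
wrist_force: [2.1, 1.4, 6.1]
gripper_force: 61.3
```

```bash
python3 -m pendant '{"xyz":[[0,0,-0.0005],[0,0,0],[0,0,0]],"delta_rot":[[0,0,0],[0,0,0],[0,0,0]],"claw":[1,1,1]}' 60| grep -E "pos|force"
python3 -m pendant '{"xyz":[[0,0,-0.0005],[0,0,0],[0,0,0]],"delta_rot":[[0,0,0],[0,0,0],[0,0,0]],"claw":[1,1,1]}' 60| grep -E "pos|force"
```

```text
tcp_pos: [0.4415, 0.2365, 0.113]
wrist_force: [5.2, 2.7, 0.9]
gripper_force: 60.5
tcp_pos: [0.4414, 0.2365, 0.1131]
wrist_force: [6.0, 2.7, -4.3]
gripper_force: 60.0
```

```bash
python3 -m pendant '{"xyz":[[0,0,0.0006],[0,0,0],[0,0,0]],"delta_rot":[[0,0,0],[0,0,0],[0,0,0]],"claw":[1,1,1]}' 20| grep -E "pos|force"
python3 -m pendant '{"xyz":[[0,0,0],[0,0,0],[0,0,0],[0,0,0],[0,0,0]],"delta_rot":[[0,0,0],[0,0,0],[0,0,0],[0,0,0],[0,0,0]],"claw":[0.5,0.5,0.5,0.5,0.5]}' | grep -E "pos|force|width"
python3 - <<'E'
from h import *
import pickle
w=cam("wrist")
z=cv2.resize(w[0][200:400,200:440],None,fx=3,fy=3,interpolation=cv2.INTER_CUBIC);save("w5z.png",cv2.convertScaleAbs(z,alpha=1.8))
E
```

```text
tcp_pos: [0.4414, 0.2365, 0.1129]
wrist_force: [4.2, 2.6, 0.7]
gripper_force: 60.9
tcp_pos: [0.4407, 0.2362, 0.1125]
wrist_force: [0.2, -0.1, -0.5]
grip_width: 0.0426
gripper_force: 0.0
```

View pics/w5z.png

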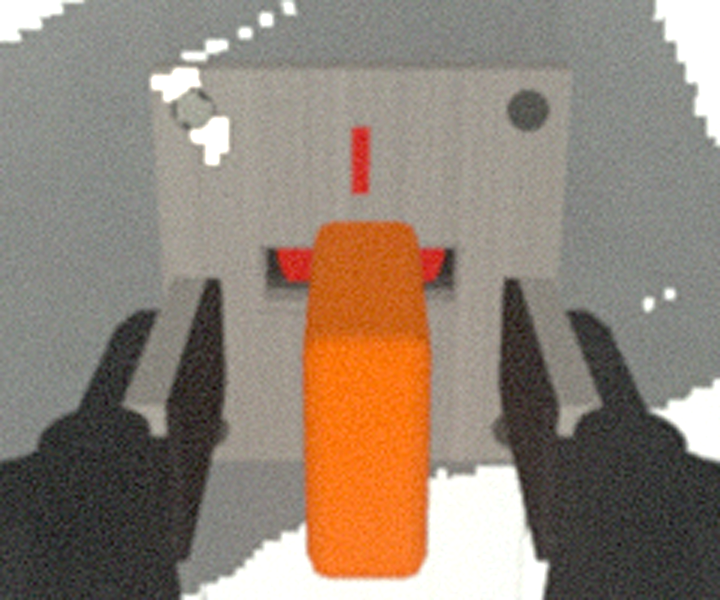

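The key stands free, its paddle (zoom 305-430) crosswise over the slot (266-455) and in line with the red line, with the pin held down below. I'll retreat straight up.

```bash
python3 -m pendant '{"xyz":[[0,0,-0.01],[0,0,-0.02],[0,0,-0.03],[0,0,-0.04],[0,0,-0.04]],"delta_rot":[[0,0,0],[0,0,0],[0,0,0],[0,0,0],[0,0,0]],"claw":[0.5,0.5,0.5,0.5,0.5]}' | grep -E "pos|force"
python3 -m pendant '{"xyz":[[0,0.005,0],[-0.03,0,0],[-0.03,0,0],[0,0,0],[0,0,0]],"delta_rot":[[0,0,0],[0,0,0],[0,0,0],[0,0,0],[0,0,0]],"claw":[0.5,0.5,0.5,0.5,0.5]}' | grep -E "pos|force"
python3 - <<'E'
from h import *
a=cam("scene")[0][110:250,320:480];b=cam("wrist")[0]
o=np.zeros((420,780,3),np.uint8);o[:,:420]=cv2.resize(a,(480,420),interpolation=cv2.INTER_CUBIC)[:,:420];o[:270,420:]=cv2.resize(b,(360,270));save("end.png",o)
E
```

```text
tcp_pos: [0.4403, 0.236, 0.2548]
wrist_force: [0.1, 0.1, 0.7]
gripper_force: 0.0
tcp_pos: [0.4429, 0.1753, 0.2534]
wrist_force: [-0.0, -0.3, 0.5]
gripper_force: 0.0
```

View pics/end.png

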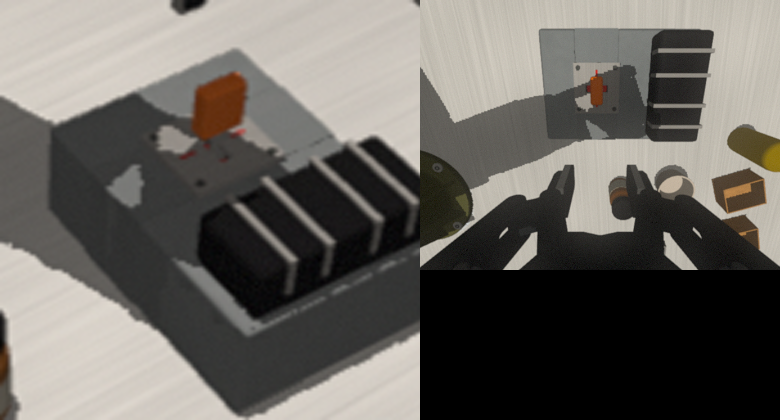

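The key stands upright in the plate at (220,105), its paddle along the red lines, and the arm is clear of it. I'll hand the job in.

```bash
python3 -c "
from workcell import arm
print(arm.sign_off())"
```

```text
the job is handed in; nothing more can be done
None
```

The T key is locked upright in the sharpener's slot with its bar hooked under the plate and the pin held down; I let go of it, the arm is clear, and the job was handed in at about 14 s of the 61 s allowed.

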